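# Load a squared plate stack into the film press station

### The job

Swing the clear guard of the film-pressing station up until it stands open, then stack every aluminium sample plate lying on the bench flat in the nest, in any order, each pushed flush against both the end fence and the side fence. When the stack is square, set the blue pressing weight centred on top of it, long side along the plates, then lower the guard fully closed; leave the other lab things where they are.

Things in the scene. Friction and masses are not known exactly. Their poses are not given: they have to be found in the camera images.
- station: film-pressing station, fixed: grey base 225 x 220 mm, its top (the nest floor) 8 mm above the bench, a steel patch marking the nest. Origin: at bench level under the centre of a correctly squared plate. x axis: along the plate's 100 mm length, towards the end fence; y: towards the side fence and the guard's hinge. Yaw within 0.2 rad of world. The nest is open on its -x and -y sides
- end_fence (a point): middle of the end fence's face at floor level (station x = +50, y = 0, z = 8 mm): dark steel block, 50 mm wide in y, 12 mm thick, 45 mm high above the nest floor. A white guard rest post, 12 mm square and 95 mm high, stands at station x = +116, y = -50 mm
- side_fence (a point): middle of the side fence at floor level (station x = 0, y = +28, z = 8 mm): two dark 10 x 10 mm stubs centred at station x = -43 and +43 mm, faces at y = +28 mm, 45 mm high above the nest floor, with 76 mm free between them for a finger. Two white hinge uprights (12 mm in x, 22 mm in y, 112 mm high) stand at x = -94 and +118 mm, y = +118 mm
- guard (a joint): hinge of the clear safety guard, rad: 0 = closed (lying level over the nest, 100 mm above the bench), grows as its handle side is lifted, 1.75 = fully open (standing upright, leaning a little back), starts between 0 and 0.3. The hinge is stiff: the guard stays where it is left; moving it takes about 1 to 4 N at the handle. The clear panel has yellow edges
- guard_handle (a point): middle of the guard's handle: a round black bar 12 mm thick, 110 mm long, parallel to the hinge (station x), 215 mm from the hinge axis, on two rods, with 45 mm of free space between it and the panel's edge; it moves with the guard. The panel is 190 mm along the hinge, reaching 165 mm from it
- guard_hinge (a point): point on the hinge axis level with the handle's middle: station x = 0, y = +115 mm, 100 mm above the bench. The axis is parallel to station x; at joint value a the handle is at y = 115 - 215 cos a, z = 100 + 215 sin a (mm, station frame)
- weight: pressing weight: blue steel block 80 x 46 x 15 mm (x, y, z) with a black upright grip on top, 44 mm (x) x 14 mm (y) x 24 mm high; origin: centre of its underside; 0.34 to 0.56 kg
- plate1: aluminium sample plate 100 x 56 x 10 mm (x, y, z), 0.15 kg, with a copper-coloured film patch on its top face; origin: centre of its underside; all plates are alike; two to four are present
- plate2: aluminium sample plate 100 x 56 x 10 mm (x, y, z), 0.15 kg, with a copper-coloured film patch on its top face; origin: centre of its underside; all plates are alike; two to four are present
- plate3: aluminium sample plate 100 x 56 x 10 mm (x, y, z), 0.15 kg, with a copper-coloured film patch on its top face; origin: centre of its underside; all plates are alike; two to four are present
- plate4: aluminium sample plate 100 x 56 x 10 mm (x, y, z), 0.15 kg, with a copper-coloured film patch on its top face; origin: centre of its underside; all plates are alike; two to four are present
- solvent: bystander: amber bottle 48 mm dia, 110 mm high, origin under its centre
- beaker: bystander: glass beaker 60 mm dia, 75 mm high, origin under its centre
- jar: bystander: small glass jar 44 mm dia, 50 mm high, origin under its centre
- driver: bystander: screwdriver 150 mm long lying along its x
- vial_rack: bystander: blue vial rack 60 x 100 x 45 mm, origin under its centre
- std_can: bystander: metal can 52 mm dia, 90 mm high, origin under its centre
Not all that is in view belongs to the job. What is shaped like the plate1 but red or turquoise is not meant.

How it is judged:
On the way, in this order (a step that is already met when the one before it is completed fails the run):
1. the guard is swung up until it stands open (over 1.3 rad) (value of joint guard above 1.3 rad), for 0.2 s.
2. all plates present are stacked flat in the nest, flush with both fences (3 mm, 0.03 rad) (x of plate1 in the frame of station between -0.003 and 0.0015 m and y of plate1 in the frame of station between -0.003 and 0.0015 m and angle between the x axis of each of plate1, plate2, plate3, plate4 and the x axis of station, either way round below 0.03 rad and angle between each of plate1, plate2, plate3, plate4's own z axis and vertical below 0.04 rad and z of plate1 in the frame of station between 0.004 and 0.042 m and x of plate2 in the frame of station between -0.003 and 0.0015 m and y of plate2 in the frame of station between -0.003 and 0.0015 m and z of plate2 in the frame of station between 0.004 and 0.042 m and x of plate3 in the frame of station between -0.003 and 0.0015 m and y of plate3 in the frame of station between -0.003 and 0.0015 m and z of plate3 in the frame of station between 0.004 and 0.042 m and x of plate4 in the frame of station between -0.003 and 0.0015 m and y of plate4 in the frame of station between -0.003 and 0.0015 m and z of plate4 in the frame of station between 0.004 and 0.042 m), for 0.2 s.
3. the weight is centred on the stack (12 mm) (all of step 2 and horizontal distance between weight and station below 0.012 m and angle between the x axis of weight and the x axis of station, either way round below 0.2 rad and angle between weight's own z axis and vertical below 0.05 rad and z of weight in the frame of station above 0.025 m and z of weight in the frame of plate1 above 0.007 m and z of weight in the frame of plate2 above 0.007 m and z of weight in the frame of plate3 above 0.007 m and z of weight in the frame of plate4 above 0.007 m), for 0.2 s.
At the end, for the whole second after the job is handed in: Every plate present lies flat in the nest, within 3 mm of both fences and 0.03 rad of square; the weight lies flat on top, within 12 mm of the stack's centre, its long side within 0.2 rad of the plates'; the guard is closed (below 0.04 rad); all is at rest (all of step 3 and linear speed of each of plate1, plate2, plate3, plate4, weight below 0.02 m/s and value of joint guard below 0.04 rad); the robot touches nothing.
It fails at once if a bystander is moved more than 50 mm or a standing one is tipped over (distance of any of solvent, beaker, jar, driver, vial_rack, std_can from where it was at the start of the episode above 0.05 m or angle between any of solvent, beaker, jar, vial_rack, std_can's own z axis and vertical above 0.6 rad).
Of plate1, plate2, plate3, plate4 only 2 to 4 are there at a start; the rules pass over those that are not, and their reading is None.
At some moment in a run one of plate1, plate2, plate3, plate4 may be knocked a few centimetres aside while the robot is not near it.
Once in a run the grip may slacken for a moment while it holds something.
It also fails if it takes over 210 s, if anything falls off the work surface, if the arm or the gripper's body presses on something with over 40 N, if the wrist force passes 120 N, or if a joint passes its speed limit or range.

### The arm

A 6-joint arm with a two-finger parallel gripper is mounted at the origin on the work surface. World frame = base frame: x ahead of the robot, y to its left, z up, the work surface at z = 0. Lengths are in m, angles in rad, forces in N, time in s.
With the tool pointing down it reaches from about 0.275 to 0.75 m from the base axis. Payload 10.2 kg.
Tool frame: the origin (TCP) lies midway between the tips of the shut fingers; the grasp point (between the pads) lies 19 mm behind it; z points along the fingers, y is the line along which they close (so a half turn about z gives the same grasp; the last joint's range is limited). The gripper opens to 85 mm and grips with 20 to 120 N. Pads are 22 mm wide; open, the fingers measure 114 mm over their backs; the gripper's body (76 mm by 85 mm) begins 54 mm behind the grasp point. The pads swing forward as they close: fully open they stand 13 mm farther back than shut.
Start: joints at [-1.506, 0.313, 1.498, -0, 1.331, -0.223], TCP at [0.149, -0.503, 0.231] pointing down, gripper open.
Joint ranges: [-2.94, 2.94], [-0.97, 2.17], [0.19, 2.56], [-1.23, 4.37], [0.02, 3.11], [-2.88, 2.88]. Speed limits (rad/s): [2.39, 2.39, 3.01, 3.14, 3.14, 3.14].

### API

Orientations are given as a unit quaternion [x, y, z, w].
In Python, from rig import observe, camera, job gives the robot as it stands.
- The arm moves only by the tool jog_arm, never from a script. Its argument "plan" is a list of rows, each a list of 7 numbers: the turn, a rotation vector about the tool's x, y, z each as a share of 6 degrees, from -1 to 1, then the shift along the tool's x, y, z each as a share of 30 cm, from -1 to 1, then the closure, from 0 (fully open) to 1 (shut). A call has 1 to 10 rows; each row shifts and turns the commanded pose from where the row before left it, along the tool's axes as they then stand; what a row does not reach is not made up. A row lasts 1/8 s, in which the tool goes at most 62.5 mm and 10.7 degrees, less where a joint would pass 70% of its speed; a pose out of reach is approached as far as the arm can. A call with a number of a shift or a turn outside -1 to 1 is refused whole. A call with a gripper value outside its range is refused whole. The fingers move at their own pace and stop on an object; the grip force is fixed at half the most. Time passes only in rows, so rows that do not move let the fingers close. It gives the time, the measured TCP pose, the force, the opening and the grip force at its end, in the units of the state.
- observe(): the state, without advancing time (a new reading comes with each control period).
- camera(name): name is "side" or "top"; returns a dict with "image" (480x640x3 uint8, red, green, blue), "fx", "fy", "cx", "cy" (pixels), "view" (4x4, takes a point from world to camera coordinates). Camera axes: x right, y down, z forward; pixel columns grow to the right and rows downward; lengths in m; the calibration is good to about 2 mm. A picture is of the moment at which its call begins. There is no depth.
- job.hand_in(): hands the job in; it is judged then, once.
The state is a dict: "time_s": time; "joint_pos": joint angles; "qd": joint speeds; "joint_efforts": joint torques, N m; "ee_pos": TCP position; "tool_rot": TCP orientation; "wrist_force": force on the tool from outside, world axes, zero at the start; "torque": the same for the moment, N m; "width": finger opening in m; "finger_force": force on a finger pad.
Only numpy, scipy, OpenCV 4.12 (cv2) and the standard library are available. Lean on these libraries where they do the work, as an engineer would, in place of code of your own. Each camera call takes 0.05 s, during which the arm holds its last target. There are 200 camera calls.

## Working session

There is one attempt and no reset: what is moved stays moved. The work goes in short steps, Python scripts to look and compute and a tool call to move; the robot and the scene stay as the last step left them, time stands still between calls to the robot, and variables do not carry over. Pictures are saved under pics/ and viewed, at most 14 in all, crops included, and the job is handed in when it is done.

Besides the shell and the picture viewer there is one more tool, called after "Call:" in YAML: its name, and indented under it one key for each argument. jog_arm: Moves the arm, as the interface text tells. Its arguments: {"type":"object","properties":{"plan":{"type":"array"}},"required":["plan"]}

```bash
ls; mkdir -p pics; cat > h.py <<'E'
import numpy as np, cv2
from rig import observe, camera, job
from scipy.spatial.transform import Rotation as R
def snap(n,f=None):
    c=camera(n)
    if f: cv2.imwrite('pics/'+f,c['image'][:,:,::-1])
    return c
def ray(c,u,v):
    V=np.array(c['view']);Rm=V[:3,:3];o=-Rm.T@V[:3,3]
    d=Rm.T@np.array([(u-c['cx'])/c['fx'],(v-c['cy'])/c['fy'],1]);return o,d/np.linalg.norm(d)
def onz(c,u,v,z):
    o,d=ray(c,u,v);return o+d*(z-o[2])/d[2]
def proj(c,p):
    V=np.array(c['view']);q=V[:3,:3]@np.array(p)+V[:3,3]
    return np.array([c['fx']*q[0]/q[2]+c['cx'],c['fy']*q[1]/q[2]+c['cy']])
E
python3 - <<'E'
from h import *
t=snap('top','t0.png');s=snap('side','s0.png')
for c in (t,s): print(c['fx'],c['cx'],c['cy'],np.round(ray(c,320,240),3).tolist())
o=observe();print({k:np.round(v,3).tolist() for k,v in o.items()})
E
```

```text
pics
531.9965060968977 316.72601231782244 239.48239316328457 [[0.361, -0.05, 1.403], [0.09, -0.005, -0.996]]
439.0944525768894 317.179283645899 235.1922501973465 [[-0.238, -0.749, 0.962], [0.555, 0.506, -0.661]]
{'time_s': 0.1, 'joint_pos': [-1.506, 0.313, 1.498, -0.0, 1.331, -0.223], 'qd': [0.0, -0.001, -0.003, -0.0, -0.0, 0.0], 'joint_efforts': [0.003, -41.289, -26.014, -0.0, 0.003, 0.0], 'ee_pos': [0.149, -0.503, 0.231], 'tool_rot': [0.99, 0.143, 0.0, -0.001], 'wrist_force': [0.127, -0.232, -0.133], 'torque': [0.001, 0.009, -0.029], 'finger_force': 0.0, 'width': 0.085}
```

View pics/t0.png

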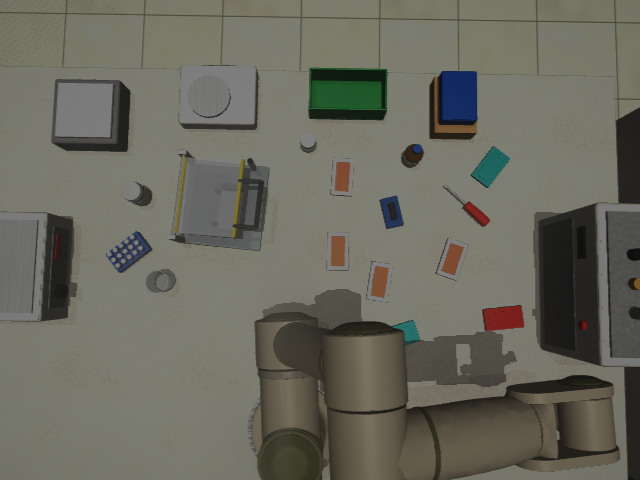

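View pics/s0.png

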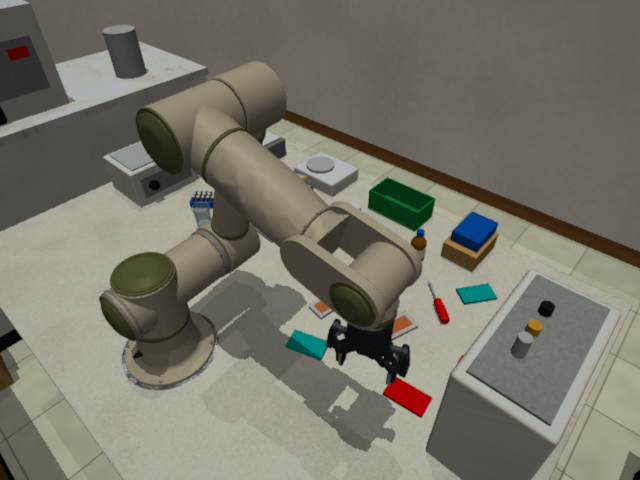

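The top view shows +x up and +y left. The station is around (220,205), with the hinge on the left and the handle near (255,205). The four copper plates are at (342,177), (338,250), (380,281) and (453,259), and the weight is at (391,212). The red and turquoise plates are decoys.

```bash
cat >> h.py <<'E'
def blobs(c,lo,hi,z,amin=60,roi=None,close=0):
    """HSV blobs -> list of (centre world, long-axis yaw, dims, pixel centre) on plane z"""
    h=cv2.cvtColor(np.ascontiguousarray(c['image']),cv2.COLOR_RGB2HSV)
    m=cv2.inRange(h,np.array(lo),np.array(hi))
    if roi: k=np.zeros_like(m);k[roi[1]:roi[3],roi[0]:roi[2]]=255;m&=k
    if close: m=cv2.morphologyEx(m,cv2.MORPH_CLOSE,np.ones((close,close),np.uint8))
    out=[]
    for q in cv2.findContours(m,cv2.RETR_EXTERNAL,cv2.CHAIN_APPROX_NONE)[0]:
        if cv2.contourArea(q)<amin: continue
        W=np.array([onz(c,u,v,z)[:2] for u,v in q[:,0]])
        r=cv2.minAreaRect((W*1000).astype(np.float32))
        b=cv2.boxPoints(r);e1,e2=b[1]-b[0],b[2]-b[1]
        e=e1 if np.linalg.norm(e1)>np.linalg.norm(e2) else e2
        y=np.arctan2(e[1],e[0]);y=(y+np.pi/2)%np.pi-np.pi/2
        out.append((np.round(r[0],1),round(y,3),np.round(sorted(r[1]),1),np.round(q[:,0].mean(0),1)))
    return out
E
python3 - <<'E'
from h import *
t=snap('top')
print('copper');[print(*b) for b in blobs(t,(4,90,90),(16,255,255),.010,80,(280,130,500,330))]
print('blue');[print(*b) for b in blobs(t,(100,120,40),(125,255,255),.015,60,(370,180,415,240))]
print('yellow');[print(*b) for b in blobs(t,(22,120,90),(35,255,255),.1,20,(150,130,290,270))]
im=t['image'][140:265,155:290,::-1]
cv2.imwrite('pics/st.png',cv2.resize(im,None,fx=4.6,fy=4.6,interpolation=cv2.INTER_CUBIC))
E
```

```text
copper
[ 380.9 -213.5] -0.137 [35.  77.9] [379.3 281.3]
[ 443.3 -403.9] -0.314 [35.8 77.1] [452.2 258.4]
[ 459.7 -103.3] 0.015 [34.2 76.4] [337.5 250.9]
[ 657.8 -112.5] -0.052 [35.9 78.1] [342.  176.4]
blue
[ 564.3 -243.5] 0.238 [43.7 77.9] [391.5 211.7]
yellow
[568.2 150.5] -0.083 [  7.7 103.4] [237.  202.5]
[652.5 143.2] -0.093 [ 7.4 46.3] [241. 169.]
[586.3 292. ] -0.087 [  5.7 189.2] [180.1 194.7]
```

View pics/st.png

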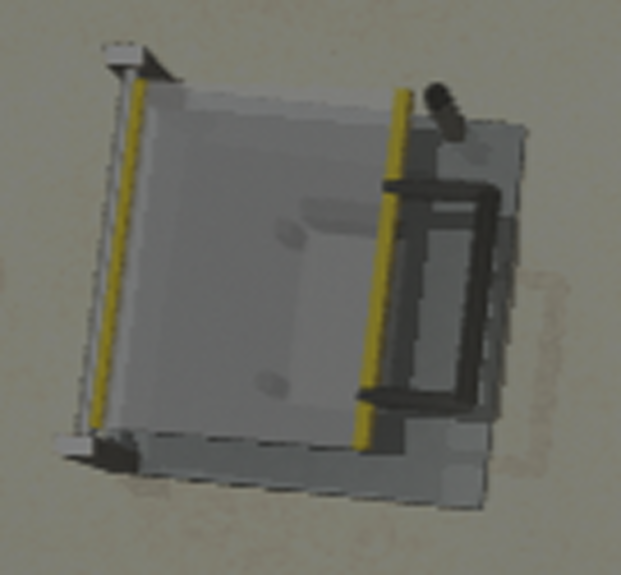

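The crop shows upright tops near (124,54) and (79,447), the stub tops near (292,233) and (270,385), the base's right corners at (524,126) and (482,508), and the handle bar from (490,195) to (467,400). From these I can fix the station pose and the guard angle.

```bash
python3 - <<'E'
from h import *
t=snap('top')
f=lambda u,v,z: onz(t,155+u/4.6,140+v/4.6,z)[:2]*1000
a,b=f(124,54,.112),f(79,447,.112)
d=a-b;yaw=np.arctan2(d[1],d[0]);print('upr',a,b,np.linalg.norm(d),yaw)
c1,c2=f(524,126,.008),f(482,508,.008);e=c1-c2;print('base',c1,c2,np.linalg.norm(e),np.arctan2(e[1],e[0]))
yaw=-.088
Rm=np.array([[np.cos(yaw),-np.sin(yaw)],[np.sin(yaw),np.cos(yaw)]])
o=(a+b)/2-Rm@[12,118];print('origin',o)
S=lambda p:np.round(Rm.T@(p-o),1)
for n,u,v,z in [('base1',524,126,.008),('base2',482,508,.008),('stub+',292,233,.053),('stub-',270,385,.053),('post',435,97,.095)]: print(n,S(f(u,v,z)))
# handle: solve angle
from scipy.optimize import brentq
def P(x,r,al):
    q=o+Rm@[x,115-r*np.cos(al)];return proj(t,[q[0]/1e3,q[1]/1e3,.1+r*np.sin(al)/1e3])
for al in (0,.1,.2,.3):
    print(al,'handle',(P(0,215,al)-[155,140])*4.6,'edge',(P(0,165,al)-[155,140])*4.6)
E
```

```text
upr [690.69748463 288.76523884] [478.05262043 304.12718797] 213.19903318962426 -0.07211699267075823
base [678.69688176  82.51206163] [456.41023918 100.92667613] 223.04808785039083 -0.08265301905825574
origin [562.05088365 179.95745222]
base1 [124.8 -86.8]
base2 [-98.3 -88. ]
stub+ [40.9 30.1]
stub- [-45.2  31.8]
post [116.6 -46.8]
0 handle [506.92504233 316.94188823] edge [414.54628052 307.28033484]
0.1 handle [501.01159287 310.73252498] edge [408.86148723 302.41298882]
0.2 handle [490.85901053 303.95098321] edge [399.96824541 297.14532749]
0.3 handle [476.36562312 296.64334277] edge [387.83981671 291.51890301]
```

Call:
jog_arm:
  plan:
    - [0,0,0.9,0,0,0,0.47]
    - [0,0,0.9,0,0,0,0.47]
    - [0,0,0.9,0,0,0,0.47]
    - [0,0,0.85,0,0,0,0.47]
    - [0,0,0,0.098,-0.173,0,0.47]
    - [0,0,0,0.098,-0.173,0,0.47]
    - [0,0,0,0.098,-0.173,0,0.47]
    - [0,0,0,0.098,-0.173,0,0.47]
    - [0,0,0,0.098,-0.173,0,0.47]
    - [0,0,0,0.098,-0.173,0,0.47]

```text
time_s: 1.45
ee_pos: [0.3516, -0.2062, 0.2314]
tool_rot: [0.999, -0.042, 0.0, 0.0]
wrist_force: [1.1, -1.2, -0.2]
width: 0.0452
finger_force: 0.0
```

Call:
jog_arm:
  plan:
    - [0,0,0,0.098,-0.173,0,0.47]
    - [0,0,0,0.098,-0.173,0,0.47]
    - [0,0,0,0.098,-0.173,0,0.47]
    - [0,0,0,0.098,-0.173,0,0.47]
    - [0,0,0,0.098,-0.173,0,0.47]
    - [0,0,0,0.098,-0.173,0,0.47]
    - [0,0,0,0,0,0,0.47]
    - [0,0,0,0,0,0,0.47]

```text
time_s: 2.45
ee_pos: [0.5525, 0.0873, 0.231]
tool_rot: [0.999, -0.042, -0.0, 0.0]
wrist_force: [0.1, -0.2, -0.7]
width: 0.0456
finger_force: 0.0
```

```bash
cat >> h.py <<'E'
O=np.array([562.,180.]);YAW=-.085
def Rm(y=YAW): return np.array([[np.cos(y),-np.sin(y)],[np.sin(y),np.cos(y)]])
def st2w(x,y): return O+Rm()@[x,y]
def w2st(p): return Rm().T@(np.array(p[:2])-O)
def go(x,y,z,yaw=None,show=True):
    """world mm/rad target -> turn (6deg shares) and tool shifts (30cm shares) from measured pose"""
    o=observe();p=np.array(o['ee_pos'])*1e3;T=R.from_quat(o['tool_rot']).as_matrix()
    cy=np.arctan2(T[1,0],T[0,0]);yaw=cy if yaw is None else yaw
    dy=(yaw-cy+np.pi)%(2*np.pi)-np.pi
    d=np.array([x,y,z])-p;c,s=np.cos(yaw),np.sin(yaw)
    t=np.array([c*d[0]+s*d[1],s*d[0]-c*d[1],-d[2]])/300
    if show:
        print('t%.2f'%o['time_s'],'pos',p.round(1),'st',w2st(p).round(1),'yaw %.3f tilt %s'%(cy,np.round(T[:2,2],3)),'w %.4f F'%o['width'],np.round(o['wrist_force'],1),'ff',round(o['finger_force'],1),'j6 %.2f'%o['joint_pos'][5])
        print('turn shares %.2f'%(-dy/np.radians(6)),'shift',t.round(4))
E
python3 - <<'E'
from h import *
go(554,89,140,-.085)
t=snap('top');s=snap('side','s1.png')
im=t['image'][110:270,140:300,::-1]
cv2.imwrite('pics/st1.png',cv2.resize(im,None,fx=3.7,fy=3.7,interpolation=cv2.INTER_CUBIC))
E
```

```text
t2.45 pos [552.5  87.3 231. ] st [ -1.6 -93.2] yaw -0.084 tilt [-0.001 -0.   ] w 0.0456 F [ 0.1 -0.2 -0.7] ff 0.0 j6 1.60
turn shares 0.01 shift [ 0.0046 -0.0061  0.3032]
```

View pics/s1.png

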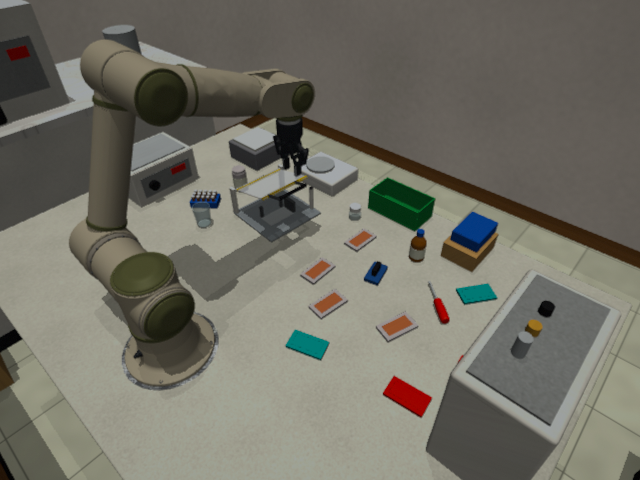

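The side view shows the gripper hovering over the guard handle at about (290,165), with all four plates and the weight clear of it. Next I descend and grip the bar.

Call:
jog_arm:
  plan:
    - [0,0,0,0.005,-0.006,0.1,0.47]
    - [0,0,0,0,0,0.11,0.47]
    - [0,0,0,0,0,0.1,0.47]
    - [0,0,0,0,0,0,0.47]
    - [0,0,0,0,0,0,0.9]
    - [0,0,0,0,0,0,0.9]
    - [0,0,0,0,0,0,0.9]
    - [0,0,0,0,0,0,0.9]

```text
time_s: 3.55
ee_pos: [0.5553, 0.0918, 0.1394]
tool_rot: [0.999, -0.042, 0.002, -0.002]
wrist_force: [4.4, 15.2, -3.4]
width: 0.0098
finger_force: 58.4
```

```bash
python3 - <<'E'
from h import *
go(554,89,140,-.085)
import math
print(observe()['torque'])
# arc increments for a from .28, tool y=-sty
for al in np.arange(.28,1.6,.11):
    b=al+.11;print(round(b,2),'ty %.4f tz %.4f'%((215*(math.cos(al)-math.cos(b)))*-1/300, -215*(math.sin(b)-math.sin(al))/300))
E
```

```text
t3.55 pos [555.3  91.8 139.4] st [  0.8 -88.5] yaw -0.084 tilt [0.004 0.005] w 0.0098 F [ 4.4 15.2 -3.4] ff 58.4 j6 1.61
turn shares 0.01 shift [-0.0034  0.0096 -0.0021]
[ 2.30616938 -0.75889544 -0.06271559]
0.39 ty -0.0259 tz -0.0744
0.5 ty -0.0339 tz -0.0711
0.61 ty -0.0415 tz -0.0670
0.72 ty -0.0486 tz -0.0620
0.83 ty -0.0551 tz -0.0563
0.94 ty -0.0610 tz -0.0499
1.05 ty -0.0661 tz -0.0429
1.16 ty -0.0704 tz -0.0354
1.27 ty -0.0739 tz -0.0274
1.38 ty -0.0764 tz -0.0192
1.49 ty -0.0781 tz -0.0107
1.6 ty -0.0788 tz -0.0020
```

Call:
jog_arm:
  plan:
    - [0,0,0,0,-0.026,-0.074,0.9]
    - [0,0,0,0,-0.034,-0.071,0.9]
    - [0,0,0,0,0,0,0.9]

```text
time_s: 3.92
ee_pos: [0.5567, 0.1086, 0.184]
tool_rot: [0.999, -0.041, 0.002, -0.001]
wrist_force: [2.6, 4.3, -2.4]
width: 0.01
finger_force: 59.1
```

```bash
python3 - <<'E'
from h import *
go(554,89,140,-.085)
t=snap('top');s=snap('side')
a=cv2.resize(t['image'][110:260,140:300,::-1],None,fx=2.5,fy=2.5,interpolation=cv2.INTER_CUBIC)
b=cv2.resize(s['image'][90:240,210:370,::-1],None,fx=2.5,fy=2.5,interpolation=cv2.INTER_CUBIC)
cv2.imwrite('pics/g2.png',np.hstack([a,b]))
E
```

```text
t3.92 pos [556.7 108.6 184. ] st [  0.8 -71.5] yaw -0.083 tilt [0.004 0.002] w 0.0100 F [ 2.6  4.3 -2.4] ff 59.1 j6 1.64
turn shares 0.02 shift [-0.0035  0.066   0.1468]
```

View pics/g2.png

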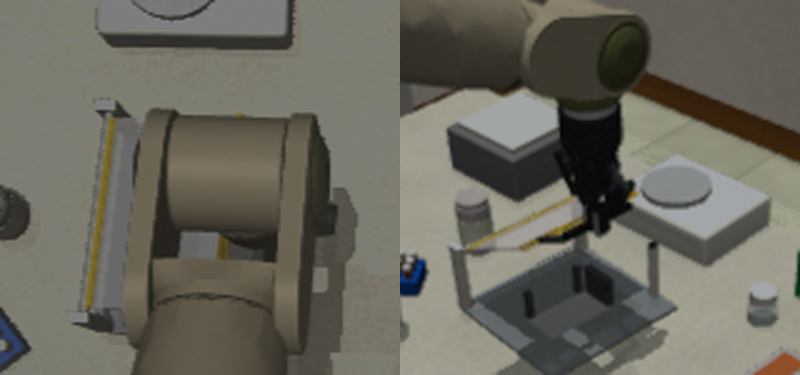

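The side crop shows the guard rising with the gripper on its bar, at about 0.52 rad. I'll carry on along the arc.

Call:
jog_arm:
  plan:
    - [0,0,0,0,-0.042,-0.067,0.9]
    - [0,0,0,0,-0.049,-0.062,0.9]
    - [0,0,0,0,-0.055,-0.056,0.9]
    - [0,0,0,0,-0.061,-0.05,0.9]
    - [0,0,0,0,-0.066,-0.043,0.9]
    - [0,0,0,0,-0.07,-0.035,0.9]
    - [0,0,0,0,-0.074,-0.027,0.9]
    - [0,0,0,0,0,0,0.9]

```text
time_s: 5.03
ee_pos: [0.5676, 0.2314, 0.2903]
tool_rot: [0.999, -0.042, 0.005, 0.001]
wrist_force: [-2.6, -8.8, 24.2]
width: 0.0096
finger_force: 60.8
```

```bash
python3 - <<'E'
from h import *
import math
go(554,89,140,-.085)
p=np.array(observe()['ee_pos'])*1e3;s=w2st(p);print('a from y',math.acos((115-s[1])/215),'from z',math.asin(min(1,(p[2]+21-100)/215)))
E
```

```text
t5.03 pos [567.6 231.4 290.3] st [ 1.3 51.6] yaw -0.084 tilt [ 0.011 -0.002] w 0.0096 F [-2.6 -8.8 24.2] ff 60.8 j6 1.85
turn shares 0.01 shift [-0.005   0.4767  0.5008]
a from y 1.2717058491798867 from z 1.3837667497389967
```

Call:
jog_arm:
  plan:
    - [0,0,0,0,-0.076,-0.035,0.9]
    - [0,0,0,0,-0.078,-0.015,0.9]
    - [0,0,0,0,-0.079,-0.002,0.9]
    - [0,0,0,0,-0.05,0.002,0.9]
    - [0,0,0,0,0,0,0.9]
    - [0,0,0,0,0,0,0.9]

```text
time_s: 5.78
ee_pos: [0.5748, 0.3163, 0.3019]
tool_rot: [0.999, -0.042, 0.004, -0.001]
wrist_force: [5.2, -0.0, 6.7]
width: 0.0096
finger_force: 57.8
```

```bash
python3 - <<'E'
from h import *
import math
go(554,89,140,-.085)
p=np.array(observe()['ee_pos'])*1e3;s=w2st(p);print('a from y',math.acos((115-s[1])/215))
E
```

```text
t5.78 pos [574.8 316.3 301.9] st [  1.2 136.9] yaw -0.084 tilt [0.007 0.001] w 0.0096 F [ 5.2 -0.   6.7] ff 57.8 j6 1.98
turn shares 0.01 shift [-0.0048  0.761   0.5396]
a from y 1.6730060747344833
```

Call:
jog_arm:
  plan:
    - [0,0,0,0,0,0,0.5]
    - [0,0,0,0,0,0,0.3]
    - [0,0,0,0,0,0,0.3]
    - [0,0,0,0,0,-0.1,0.3]
    - [0,0,0,0,0,-0.1,0.3]
    - [0,0,0,0,0,-0.1,0]
    - [0,0,0,0,0,0,0]

```text
time_s: 6.65
ee_pos: [0.5738, 0.3166, 0.3908]
tool_rot: [0.999, -0.042, 0.002, -0.001]
wrist_force: [-0.3, -0.7, -0.3]
width: 0.0854
finger_force: 0.0
```

```bash
python3 - <<'E'
from h import *
t=snap('top','t3.png')
cp=blobs(t,(4,90,90),(16,255,255),.010,80,(280,130,500,330));[print(*b) for b in cp]
[print(*b) for b in blobs(t,(100,120,40),(125,255,255),.015,60,(370,180,415,240))]
b=min(cp,key=lambda b:-b[0][0]);go(*b[0],120,b[1])
E
```

```text
[ 380.9 -213.7] -0.145 [35.  77.7] [379.3 281.3]
[ 443.4 -403.7] -0.314 [36.1 77.1] [452.2 258.6]
[ 459.7 -103.3] 0.015 [34.2 76.4] [337.4 250.7]
[ 657.8 -112.5] -0.052 [35.9 78.1] [342.  176.4]
[ 564.3 -243.5] 0.238 [43.7 77.9] [391.4 211.5]
t6.70 pos [573.7 316.5 388.8] st [  0. 137.] yaw -0.084 tilt [0.001 0.   ] w 0.0851 F [ 0.   0.1 -0.6] ff 0.0 j6 1.98
turn shares -0.30 shift [0.3544 1.4137 0.8961]
```

View pics/t3.png

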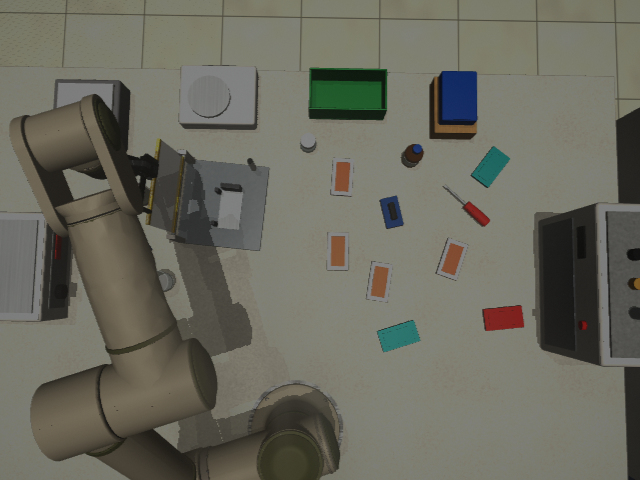

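The guard now stands open and leans left. The nest patch is visible at about (230,210), the end fence at (232,187), and all plates are undisturbed. I'll refine the station pose from the patch and base corners while moving to the first plate.

```bash
python3 - <<'E'
from h import *
t=snap('top')
g=cv2.cvtColor(np.ascontiguousarray(t['image']),cv2.COLOR_RGB2GRAY)
b=cv2.GaussianBlur(g,(3,3),0)
print(b[212,180:280:3]); print(b[150:260:3,250], b[175:245:3,230])
print('patch',[*blobs(t,(0,0,int(b[212,232])-12),(180,40,255),.008,200,(205,180,255,240))])
im=t['image'][150:255,160:280,::-1]
cv2.imwrite('pics/st3.png',cv2.resize(im,None,fx=5,fy=5,interpolation=cv2.INTER_CUBIC))
E
```

```text
[ 68  57  61  89  64  50  49  54  56  80  91  91  90 118 128 128 128 127
 128 128 115  95  96  96  98  99  99 101  95 126 127 127 127 127]
[127 128 127  45  39  56  78  93  95  95  95  93  94  95  95  96  95  96
  96  97  97  97  98  98  99  99 100 103 103 102 104 104 104 101 127 127
 127] [ 92  92  92  55  47  49 126 128 128 128 128 128 128 122 120 120 121 122
 100  89  89  90  91  92]
patch [(array([563.8, 183.8]), np.float32(-0.086), array([55.8, 99.6]), array([229.8, 209.4]))]
```

View pics/st3.png

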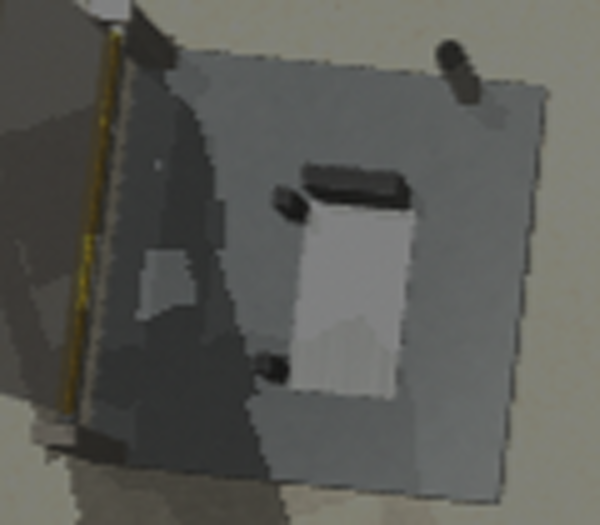

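Call:
jog_arm:
  plan:
    - [0,0,-0.3,0,0.17,0,0]
    - [0,0,0,0.02,0.2,0,0]
    - [0,0,0,0.03,0.2,0,0]
    - [0,0,0,0.06,0.18,0.1,0]
    - [0,0,0,0.07,0.16,0.12,0]
    - [0,0,0,0.07,0.16,0.12,0]
    - [0,0,0,0.05,0.16,0.12,0]
    - [0,0,0,0.054,0.184,0.1,0]
    - [0,0,0,0,0,0.16,0]
    - [0,0,0,0,0,0.1,0]

```text
time_s: 8.0
ee_pos: [0.6524, -0.1076, 0.1417]
tool_rot: [1.0, -0.027, -0.003, -0.001]
wrist_force: [0.6, 0.7, 0.5]
width: 0.0854
finger_force: 0.0
```

```bash
python3 - <<'E'
from h import *
go(657.8,-112.5,-3,-.052)
E
```

```text
t8.00 pos [ 652.4 -107.6  141.7] st [ 114.5 -278.8] yaw -0.054 tilt [-0.005  0.002] w 0.0854 F [0.6 0.7 0.5] ff 0.0 j6 1.28
turn shares -0.02 shift [0.0187 0.0155 0.4823]
```

The patch measures 55.8 x 99.6 mm and is fully visible, which puts the station origin at (563.8,183.8) with yaw -0.086. I'll adopt that.

Call:
jog_arm:
  plan:
    - [0,0,0,0,0,0.15,0]
    - [0,0,0,0,0,0.14,0]
    - [0,0,0,0,0,0,0]
    - [0,0,0,0,0,0,0]

```text
time_s: 8.5
ee_pos: [0.6546, -0.1075, 0.0604]
tool_rot: [1.0, -0.026, 0.001, 0.0]
wrist_force: [-0.5, -0.5, 0.4]
width: 0.0854
finger_force: 0.0
```

```bash
sed -i 's/^O=.*/O=np.array([563.8,183.8]);YAW=-.086/' h.py; python3 - <<'E'
from h import *
go(657.8,-112.5,-3,-.052)
E
```

```text
t8.50 pos [ 654.6 -107.5   60.4] st [ 115.5 -282.4] yaw -0.053 tilt [ 0.002 -0.001] w 0.0854 F [-0.5 -0.5  0.4] ff 0.0 j6 1.28
turn shares -0.01 shift [0.0114 0.0161 0.2114]
```

Call:
jog_arm:
  plan:
    - [0,0,0,0.011,0.016,0.05,0]
    - [0,0,0,0,0,0.08,0]
    - [0,0,0,0,0,0.081,0]
    - [0,0,0,0,0,0,0]
    - [0,0,0,0,0,0,0.5]
    - [0,0,0,0,0,0,0.6]
    - [0,0,0,0,0,0,0.6]
    - [0,0,0,0,0,0,0.6]

```text
time_s: 9.5
ee_pos: [0.6583, -0.1127, -0.0024]
tool_rot: [1.0, -0.026, 0.002, 0.001]
wrist_force: [-0.3, 0.3, 6.6]
width: 0.0541
finger_force: 64.1
```

```bash
python3 - <<'E'
from h import *
go(657.8,-112.5,-3,-.052)
E
```

```text
t9.50 pos [ 658.3 -112.7   -2.4] st [ 119.6 -287.3] yaw -0.053 tilt [ 0.003 -0.001] w 0.0541 F [-0.3  0.3  6.6] ff 64.1 j6 1.28
turn shares -0.01 shift [-0.0016 -0.0006  0.0021]
```

Call:
jog_arm:
  plan:
    - [0,0,0,0,0,-0.08,0.6]
    - [0,0,0.315,0,0,-0.16,0.6]
    - [0,0,0,0,0,-0.1,0.6]
    - [0,0,0,-0.073,-0.155,0,0.6]
    - [0,0,0,-0.073,-0.155,0,0.6]
    - [0,0,0,-0.073,-0.155,0,0.6]
    - [0,0,0,-0.073,-0.155,0,0.6]
    - [0,0,0,-0.073,-0.155,0,0.6]
    - [0,0,0,-0.073,-0.157,0,0.6]
    - [0,0,0,0,0,0,0.6]

```text
time_s: 10.75
ee_pos: [0.5489, 0.1804, 0.0981]
tool_rot: [0.999, -0.041, 0.0, -0.0]
wrist_force: [0.5, -0.9, -0.7]
width: 0.0539
finger_force: 63.7
```

```bash
python3 - <<'E'
from h import *
p=st2w(-12,-8);go(*p,30,YAW)
E
```

```text
t10.75 pos [548.9 180.4  98.1] st [-14.6  -4.7] yaw -0.081 tilt [0. 0.] w 0.0539 F [ 0.5 -0.9 -0.7] ff 63.7 j6 1.77
turn shares 0.05 shift [0.0085 0.0111 0.2271]
```

Call:
jog_arm:
  plan:
    - [0,0,0.05,0.008,0.011,0.1,0.6]
    - [0,0,0,0,0,0.1,0.6]
    - [0,0,0,0,0,0.09,0.6]
    - [0,0,0,0,0,0.01,0.6]
    - [0,0,0,0,0,0,0.6]
    - [0,0,0,0,0,0,0.6]

```text
time_s: 11.5
ee_pos: [0.5531, 0.1739, 0.009]
tool_rot: [0.999, -0.045, 0.001, -0.0]
wrist_force: [0.3, 0.2, -2.5]
width: 0.0541
finger_force: 63.8
```

```bash
python3 - <<'E'
from h import *
p=st2w(0,0);go(*p,5.6,YAW)
E
```

```text
t11.50 pos [553.1 173.9   9. ] st [ -9.8 -10.8] yaw -0.091 tilt [0.002 0.   ] w 0.0541 F [ 0.3  0.2 -2.5] ff 63.8 j6 1.76
turn shares -0.05 shift [ 0.0327 -0.0359  0.0113]
```

Call:
jog_arm:
  plan:
    - [0,0,-0.05,0,0,0.006,0.6]
    - [0,0,0,0.014,0,0,0.6]
    - [0,0,0,0.014,0,0,0.6]
    - [0,0,0,0.012,0,0,0.6]
    - [0,0,0,0,-0.015,0,0.6]
    - [0,0,0,0,-0.015,0,0.6]
    - [0,0,0,0,-0.014,0,0.6]
    - [0,0,0,0,0,0,0.6]

```text
time_s: 12.5
ee_pos: [0.5644, 0.1843, 0.0056]
tool_rot: [0.999, -0.043, -0.002, 0.002]
wrist_force: [-7.6, -11.3, 3.6]
width: 0.0542
finger_force: 63.0
```

```bash
python3 - <<'E'
from h import *
p=st2w(0,0);go(*p,5.6,YAW)
E
```

```text
t12.50 pos [564.4 184.3   5.6] st [0.5 0.6] yaw -0.085 tilt [-0.004 -0.003] w 0.0542 F [ -7.6 -11.3   3.6] ff 63.0 j6 1.78
turn shares 0.01 shift [-0.0017  0.002   0.0001]
```

Call:
jog_arm:
  plan:
    - [0,0,0,0,0,0.003,0.4]
    - [0,0,0,0,0,0,0]
    - [0,0,0,0,0,0,0]
    - [0,0,0,0,0,-0.1,0]
    - [0,0,0,0,0,-0.16,0]
    - [0,0,-0.965,0,0,-0.1,0]
    - [0,0,0,-0.061,0.16,0,0]
    - [0,0,0,-0.061,0.16,0,0]
    - [0,0,0,-0.061,0.16,0,0]

```text
time_s: 13.62
ee_pos: [0.5124, 0.0401, 0.1132]
tool_rot: [1.0, 0.008, 0.001, 0.0]
wrist_force: [0.4, -0.2, -0.3]
width: 0.0857
finger_force: 0.0
```

Call:
jog_arm:
  plan:
    - [0,0,0,-0.061,0.16,0,0]
    - [0,0,0,-0.061,0.16,0,0]
    - [0,0,0,-0.061,0.158,0,0]
    - [0,0,0,0,0,0.1,0]
    - [0,0,0,0,0,0.08,0]
    - [0,0,0,0,0,0,0]
    - [0,0,0,0,0,0,0]

```text
time_s: 14.5
ee_pos: [0.4607, -0.103, 0.0599]
tool_rot: [1.0, 0.008, 0.001, 0.0]
wrist_force: [-0.0, 0.3, 0.3]
width: 0.0852
finger_force: 0.0
```

```bash
python3 - <<'E'
from h import *
t=snap('top')
cp=blobs(t,(4,80,60),(16,255,255),.010,80,(200,130,500,330));[print(*b) for b in cp]
print('nest copper z18',*[(b[0],b[1],w2st(b[0]).round(1)) for b in blobs(t,(4,80,60),(16,255,255),.018,80,(200,170,260,240))])
go(459.7,-103.3,-1.5,.015)
E
```

```text
[ 380.7 -213.1] -0.137 [35.8 78.3] [379.2 281.3]
[ 443.4 -403.7] -0.314 [36.2 77.1] [452.  258.6]
[564.9 184.4] -0.085 [36.9 78.5] [229.1 208.6]
nest copper z18 (array([563.8, 183.1]), np.float32(-0.085), array([ 0.1, -0.7]))
t14.55 pos [ 460.8 -103.1   60. ] st [ -78.  -294.7] yaw 0.016 tilt [ 0.002 -0.001] w 0.0854 F [ 0.5 -0.1 -0.3] ff 0.0 j6 1.09
turn shares 0.01 shift [-0.0036  0.0007  0.2051]
```

Plate 1 sits flush at station (0.1, -0.7) mm, yaw -0.085. Next is plate 2.

Call:
jog_arm:
  plan:
    - [0,0,0,-0.003,0,0.05,0]
    - [0,0,0,0,0,0.08,0]
    - [0,0,0,0,0,0.075,0]
    - [0,0,0,0,0,0,0]
    - [0,0,0,0,0,0,0.5]
    - [0,0,0,0,0,0,0.6]
    - [0,0,0,0,0,0,0.6]
    - [0,0,0,0,0,0,0.6]

```text
time_s: 15.55
ee_pos: [0.4599, -0.1032, -0.001]
tool_rot: [1.0, 0.008, 0.001, 0.0]
wrist_force: [-3.7, 1.3, 11.8]
width: 0.0545
finger_force: 62.2
```

```bash
python3 - <<'E'
from h import *
p=st2w(-12,-9);go(*p,110,YAW)
E
```

```text
t15.55 pos [ 459.9 -103.2   -1. ] st [ -78.9 -294.9] yaw 0.015 tilt [ 0.002 -0.001] w 0.0545 F [-3.7  1.3 11.8] ff 62.2 j6 1.09
turn shares 0.97 shift [ 0.2229 -0.953  -0.3699]
```

Call:
jog_arm:
  plan:
    - [0,0,0,0,0,-0.08,0.6]
    - [0,0,0.97,0,0,-0.16,0.6]
    - [0,0,0,0,0,-0.13,0.6]
    - [0,0,0,0.037,-0.159,0,0.6]
    - [0,0,0,0.037,-0.159,0,0.6]
    - [0,0,0,0.037,-0.159,0,0.6]
    - [0,0,0,0.037,-0.159,0,0.6]
    - [0,0,0,0.037,-0.159,0,0.6]
    - [0,0,0,0.037,-0.158,0,0.6]
    - [0,0,0,0,0,0,0.6]

```text
time_s: 16.8
ee_pos: [0.5502, 0.1789, 0.1088]
tool_rot: [0.999, -0.041, 0.0, -0.0]
wrist_force: [-0.6, -0.8, -1.1]
width: 0.054
finger_force: 64.9
```

Call:
jog_arm:
  plan:
    - [0,0,0,0,0,0.06,0.6]
    - [0,0,0,0,0,0.1,0.6]
    - [0,0,0,0,0,0.1,0.6]
    - [0,0,0,0,0,0.03,0.6]
    - [0,0,0,0,0,0,0.6]
    - [0,0,0,0,0,0,0.6]

```text
time_s: 17.55
ee_pos: [0.5508, 0.1761, 0.0228]
tool_rot: [0.999, -0.043, 0.001, -0.0]
wrist_force: [0.9, 0.7, -1.2]
width: 0.0538
finger_force: 64.9
```

```bash
python3 - <<'E'
from h import *
p=st2w(0.5,0.6);go(*p,18.5,YAW)
E
```

```text
t17.55 pos [550.8 176.1  22.8] st [-12.3  -8.8] yaw -0.086 tilt [0.002 0.   ] w 0.0538 F [ 0.9  0.7 -1.2] ff 64.9 j6 1.76
turn shares -0.00 shift [ 0.0426 -0.0313  0.0144]
```

Call:
jog_arm:
  plan:
    - [0,0,0,0,0,0.013,0.6]
    - [0,0,0,0.018,0,0,0.6]
    - [0,0,0,0.018,0,0,0.6]
    - [0,0,0,0.014,0,0,0.6]
    - [0,0,0,0,-0.014,0,0.6]
    - [0,0,0,0,-0.014,0,0.6]
    - [0,0,0,0,-0.01,0,0.6]
    - [0,0,0,0,0,0.004,0.6]
    - [0,0,0,0,0,0,0.6]

```text
time_s: 18.68
ee_pos: [0.5645, 0.1841, 0.0171]
tool_rot: [0.999, -0.042, -0.003, 0.002]
wrist_force: [-14.4, -15.5, 15.4]
width: 0.0539
finger_force: 66.5
```

```bash
python3 - <<'E'
from h import *
p=st2w(0.5,0.6);go(*p,17,YAW)
go(380.8,-213.4,60,-.14)
E
```

```text
t18.68 pos [564.5 184.1  17.1] st [0.7 0.4] yaw -0.085 tilt [-0.005 -0.004] w 0.0539 F [-14.4 -15.5  15.4] ff 66.5 j6 1.78
turn shares 0.01 shift [-0.0007 -0.0008  0.0002]
t18.68 pos [564.5 184.1  17.1] st [0.7 0.4] yaw -0.085 tilt [-0.005 -0.004] w 0.0539 F [-14.4 -15.5  15.4] ff 66.5 j6 1.78
turn shares 0.53 shift [-0.4216  1.3975 -0.1431]
```

Call:
jog_arm:
  plan:
    - [0,0,0,0,0,0,0.4]
    - [0,0,0,0,0,0,0]
    - [0,0,0,0,0,0,0]
    - [0,0,0,0,0,-0.1,0]
    - [0,0,0,0,0,-0.16,0]
    - [0,0,0.53,0,0,-0.08,0]
    - [0,0,0,-0.047,0.155,0,0]
    - [0,0,0,-0.047,0.155,0,0]
    - [0,0,0,-0.047,0.155,0,0]
    - [0,0,0,-0.047,0.155,0,0]

```text
time_s: 19.92
ee_pos: [0.4835, 0.0089, 0.1186]
tool_rot: [0.998, -0.071, 0.001, 0.0]
wrist_force: [0.7, -0.4, 0.5]
width: 0.0856
finger_force: 0.0
```

Call:
jog_arm:
  plan:
    - [0,0,0,-0.047,0.155,0,0]
    - [0,0,0,-0.047,0.155,0,0]
    - [0,0,0,-0.047,0.155,0,0]
    - [0,0,0,-0.047,0.155,0,0]
    - [0,0,0,-0.046,0.157,0,0]
    - [0,0,0,0,0,0.1,0]
    - [0,0,0,0,0,0.08,0]
    - [0,0,0,0,0,0,0]
    - [0,0,0,0,0,0,0]

```text
time_s: 21.05
ee_pos: [0.3821, -0.2111, 0.0653]
tool_rot: [0.998, -0.071, 0.001, 0.0]
wrist_force: [0.9, -0.6, 0.3]
width: 0.0854
finger_force: 0.0
```

```bash
python3 - <<'E'
from h import *
t=snap('top')
cp=blobs(t,(4,80,60),(16,255,255),.010,80,(260,130,520,360));[print(*b) for b in cp]
print('nest copper z28',*[(b[0],b[1],w2st(b[0]).round(1)) for b in blobs(t,(4,80,60),(16,255,255),.028,80,(200,170,260,240))])
go(380.8,-213.4,0.5,-.14)
E
```

```text
[ 443.4 -403.7] -0.314 [36.2 77.1] [452.  258.6]
nest copper z28 (array([563.8, 183.4]), np.float32(-0.09), array([ 0. , -0.4]))
t21.10 pos [ 382.2 -211.2   65.4] st [-147.  -409.1] yaw -0.141 tilt [ 0.001 -0.001] w 0.0853 F [0.4 0.4 0.4] ff 0.0 j6 0.94
turn shares -0.01 shift [-0.0036  0.008   0.2163]
```

Plate 2 is flush as well. Plate 3 next.

Call:
jog_arm:
  plan:
    - [0,0,0,-0.003,0.008,0.05,0]
    - [0,0,0,0,0,0.08,0]
    - [0,0,0,0,0,0.086,0]
    - [0,0,0,0,0,0,0]
    - [0,0,0,0,0,0,0.5]
    - [0,0,0,0,0,0,0.6]
    - [0,0,0,0,0,0,0.6]
    - [0,0,0,0,0,0,0.6]

```text
time_s: 22.1
ee_pos: [0.3868, -0.2227, 0.0081]
tool_rot: [0.997, -0.07, 0.01, 0.011]
wrist_force: [-11.9, -16.8, 67.9]
width: 0.0346
finger_force: 42.5
```

```bash
python3 - <<'E'
from h import *
p=st2w(-12,-9);go(*p,120,YAW)
E
```

```text
t22.10 pos [ 386.8 -222.7    8.1] st [-141.4 -420.2] yaw -0.141 tilt [ 0.018 -0.023] w 0.0346 F [-11.9 -16.8  67.9] ff 42.5 j6 0.93
turn shares -0.52 shift [ 0.4314 -1.3708 -0.3729]
```

The width of 34.6 mm and 68 N of upward force mean the plate had been knocked aside. I'll back off and look.

Call:
jog_arm:
  plan:
    - [0,0,0,0,0,-0.02,0.4]
    - [0,0,0,0,0,-0.06,0]
    - [0,0,0,0,0,-0.15,0]
    - [0,0,0,0,-0.1,-0.15,0]
    - [0,0,0,0,-0.19,0,0]
    - [0,0,0,0,-0.19,0,0]
    - [0,0,0,0,0,0,0]

```text
time_s: 22.98
ee_pos: [0.4008, -0.0676, 0.1149]
tool_rot: [0.998, -0.068, 0.001, 0.0]
wrist_force: [-0.1, -0.5, 0.5]
width: 0.0853
finger_force: 0.0
```

```bash
python3 - <<'E'
from h import *
t=snap('top','t5.png')
cp=blobs(t,(4,80,60),(16,255,255),.010,80,(260,130,520,360));[print(*b) for b in cp]
if len(cp)==2: b=min(cp,key=lambda b:b[0][0]);go(*b[0],60,b[1])
E
```

```text
[ 409.5 -238.2] -0.191 [35.4 78.1] [388.8 270.3]
[ 443.4 -403.7] -0.314 [36.2 77.1] [452.  258.6]
t23.02 pos [401.  -69.4 114.8] st [-140.4 -266.2] yaw -0.138 tilt [ 0.002 -0.001] w 0.0853 F [-0.1 -0.   1.2] ff 0.0 j6 1.25
turn shares 0.51 shift [0.1345 0.5471 0.1825]
```

View pics/t5.png

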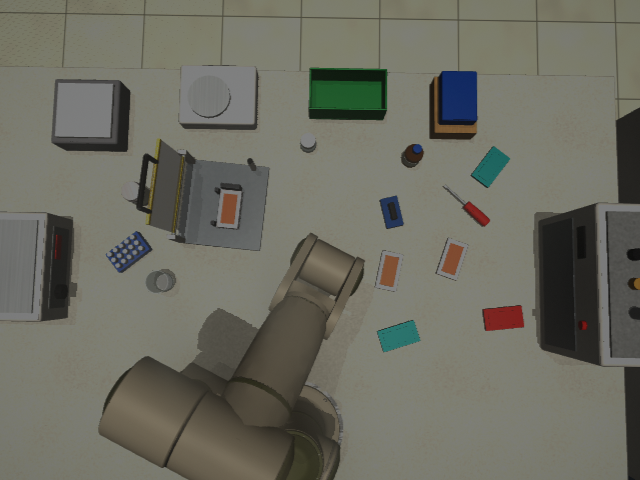

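The top view shows plate 3 lying flat at its new spot, pixel (389,270). The nest stack at (229,208) looks square. Regrasping plate 3.

Call:
jog_arm:
  plan:
    - [0,0,0.51,0,0,0.05,0]
    - [0,0,0,0.034,0.137,0,0]
    - [0,0,0,0.034,0.137,0,0]
    - [0,0,0,0.034,0.137,0,0]
    - [0,0,0,0.033,0.136,0,0]
    - [0,0,0,0,0,0.12,0]
    - [0,0,0,0,0,0,0]
    - [0,0,0,0,0,0,0]

```text
time_s: 24.02
ee_pos: [0.4088, -0.2399, 0.0638]
tool_rot: [0.995, -0.097, 0.0, 0.0]
wrist_force: [0.5, 0.2, -0.8]
width: 0.0853
finger_force: 0.0
```

```bash
python3 - <<'E'
from h import *
go(409.5,-238.2,0.5,-.191)
E
```

```text
t24.02 pos [ 408.8 -239.9   63.8] st [-118.1 -435.5] yaw -0.195 tilt [ 0.001 -0.001] w 0.0853 F [ 0.5  0.2 -0.8] ff 0.0 j6 0.99
turn shares -0.04 shift [ 0.0013 -0.0061  0.2109]
```

Call:
jog_arm:
  plan:
    - [0,0,-0.04,0.001,-0.006,0.05,0]
    - [0,0,0,0,0,0.08,0]
    - [0,0,0,0,0,0.081,0]
    - [0,0,0,0,0,0,0]
    - [0,0,0,0,0,0,0.5]
    - [0,0,0,0,0,0,0.6]
    - [0,0,0,0,0,0,0.6]
    - [0,0,0,0,0,0,0.6]

```text
time_s: 25.02
ee_pos: [0.4097, -0.238, 0.0007]
tool_rot: [0.995, -0.095, 0.001, 0.001]
wrist_force: [-2.1, 2.9, 10.7]
width: 0.0539
finger_force: 61.6
```

```bash
python3 - <<'E'
from h import *
p=st2w(-12,-9);go(*p,120,YAW)
E
```

```text
t25.02 pos [ 409.7 -238.     0.7] st [-117.3 -433.4] yaw -0.191 tilt [ 0.001 -0.001] w 0.0539 F [-2.1  2.9 10.7] ff 61.6 j6 0.99
turn shares -1.00 shift [ 0.351  -1.4148 -0.3976]
```

Call:
jog_arm:
  plan:
    - [0,0,0,0,0,-0.08,0.6]
    - [0,0,-1,0,0,-0.16,0.6]
    - [0,0,0,0,0,-0.16,0.6]
    - [0,0,0,0.039,-0.157,0,0.6]
    - [0,0,0,0.039,-0.157,0,0.6]
    - [0,0,0,0.039,-0.157,0,0.6]
    - [0,0,0,0.039,-0.157,0,0.6]
    - [0,0,0,0.039,-0.157,0,0.6]
    - [0,0,0,0.039,-0.157,0,0.6]
    - [0,0,0,0.039,-0.157,0,0.6]

```text
time_s: 26.28
ee_pos: [0.5195, 0.0855, 0.12]
tool_rot: [0.999, -0.043, 0.001, 0.0]
wrist_force: [1.0, -1.4, -2.2]
width: 0.0537
finger_force: 64.6
```

Call:
jog_arm:
  plan:
    - [0,0,0,0.039,-0.157,0,0.6]
    - [0,0,0,0.039,-0.158,0,0.6]
    - [0,0,0,0,0,0,0.6]
    - [0,0,0,0,0,0.08,0.6]
    - [0,0,0,0,0,0.1,0.6]
    - [0,0,0,0,0,0.1,0.6]
    - [0,0,0,0,0,0,0.6]
    - [0,0,0,0,0,0,0.6]

```text
time_s: 27.28
ee_pos: [0.5513, 0.1757, 0.0368]
tool_rot: [0.999, -0.043, 0.001, -0.0]
wrist_force: [-0.0, -1.0, -0.7]
width: 0.0534
finger_force: 64.6
```

```bash
python3 - <<'E'
from h import *
p=st2w(0.5,0.6);go(*p,29.5,YAW)
E
```

```text
t27.27 pos [551.3 175.7  36.8] st [-11.8  -9.2] yaw -0.086 tilt [0.002 0.   ] w 0.0534 F [-0.  -1.  -0.7] ff 64.6 j6 1.76
turn shares -0.00 shift [ 0.041  -0.0326  0.0242]
```

Call:
jog_arm:
  plan:
    - [0,0,0,0,0,0.022,0.6]
    - [0,0,0,0.018,0,0,0.6]
    - [0,0,0,0.018,0,0,0.6]
    - [0,0,0,0.012,0,0,0.6]
    - [0,0,0,0,-0.014,0,0.6]
    - [0,0,0,0,-0.014,0,0.6]
    - [0,0,0,0,-0.012,0,0.6]
    - [0,0,0,0,0,0.004,0.6]
    - [0,0,0,0,0,0,0.6]

```text
time_s: 28.4
ee_pos: [0.5641, 0.1844, 0.0287]
tool_rot: [0.999, -0.043, -0.003, 0.002]
wrist_force: [-19.2, -17.1, 21.4]
width: 0.0537
finger_force: 67.1
```

```bash
python3 - <<'E'
from h import *
p=st2w(0.5,0.6);go(*p,28.7,YAW)
t=snap('top');cp=blobs(t,(4,80,60),(16,255,255),.010,80,(260,130,520,360));[print(*b) for b in cp]
b=cp[-1];go(*b[0],60,b[1],)
E
```

```text
t28.40 pos [564.1 184.4  28.7] st [0.2 0.6] yaw -0.085 tilt [-0.007 -0.005] w 0.0537 F [-19.2 -17.1  21.4] ff 67.1 j6 1.78
turn shares 0.01 shift [ 0.001  -0.0001  0.0001]
[ 443.4 -403.7] -0.314 [36.2 77.1] [452.  258.6]
t28.45 pos [564.1 184.4  28.7] st [0.2 0.6] yaw -0.085 tilt [-0.007 -0.004] w 0.0542 F [-19.3 -15.7  21.8] ff 67.1 j6 1.78
turn shares 2.18 shift [ 0.2229  1.9886 -0.1042]
```

Call:
jog_arm:
  plan:
    - [0,0,0,0,0,0,0.4]
    - [0,0,0,0,0,0,0]
    - [0,0,0,0,0,0,0]
    - [0,0,0,0,0,-0.1,0]
    - [0,0,0.73,0,0,-0.16,0]
    - [0,0,0.73,0,0,-0.08,0]
    - [0,0,0.72,0,0,0,0]
    - [0,0,0,0.02,0.18,0,0]
    - [0,0,0,0.02,0.18,0,0]
    - [0,0,0,0.02,0.18,0,0]

```text
time_s: 29.7
ee_pos: [0.5329, 0.0257, 0.1297]
tool_rot: [0.988, -0.156, 0.001, -0.0]
wrist_force: [1.0, 0.3, -0.3]
width: 0.0849
finger_force: 0.0
```

Call:
jog_arm:
  plan:
    - [0,0,0,0.02,0.18,0,0]
    - [0,0,0,0.02,0.18,0,0]
    - [0,0,0,0.02,0.18,0,0]
    - [0,0,0,0.02,0.18,0,0]
    - [0,0,0,0.02,0.18,0,0]
    - [0,0,0,0.02,0.18,0,0]
    - [0,0,0,0.02,0.18,0,0]
    - [0,0,0,0.02,0.18,0,0]
    - [0,0,0,0,0,0.1,0]
    - [0,0,0,0,0,0,0]

```text
time_s: 30.95
ee_pos: [0.4444, -0.3981, 0.0976]
tool_rot: [0.988, -0.157, -0.001, -0.002]
wrist_force: [0.3, 1.2, 0.5]
width: 0.0849
finger_force: 0.0
```

```bash
python3 - <<'E'
from h import *
t=snap('top')
cp=blobs(t,(4,80,60),(16,255,255),.010,40,(260,130,520,360));[print(*b) for b in cp]
print('nest copper z38',*[(b[0],b[1],w2st(b[0]).round(1)) for b in blobs(t,(4,80,60),(16,255,255),.038,80,(200,170,260,240))])
s=snap('side');print('side',[b[3] for b in blobs(s,(4,80,60),(16,255,255),.010,40)], proj(s,[.4434,-.4037,.01]))
go(443.4,-403.7,60,-.314)
E
```

```text
[ 785.9 -412.5] -1.554 [  5.5 110. ] [454.7 130.8]
nest copper z38 (array([563.9, 183.1]), np.float32(-0.09), array([ 0.2, -0.7]))
side [array([396.8, 325.2]), array([276.7, 208.6])] [396.83438064 324.33383451]
t31.05 pos [ 445.6 -398.5  100.2] st [ -67.8 -590.3] yaw -0.314 tilt [ 0. -0.] w 0.0853 F [ 0.3 -0.6  0.4] ff 0.0 j6 0.96
turn shares 0.00 shift [-0.0016  0.0189  0.1341]
```

Plate 3 is flush, and the side view confirms plate 4 hasn't moved. Grasping it.

Call:
jog_arm:
  plan:
    - [0,0,0,-0.002,0.017,0.08,0]
    - [0,0,0,0,0,0.1,0]
    - [0,0,0,0,0,0.1,0]
    - [0,0,0,0,0,0.05,0]
    - [0,0,0,0,0,0,0]
    - [0,0,0,0,0,0,0.5]
    - [0,0,0,0,0,0,0.6]
    - [0,0,0,0,0,0,0.6]
    - [0,0,0,0,0,0,0.6]

```text
time_s: 32.17
ee_pos: [0.4435, -0.404, 0.0024]
tool_rot: [0.988, -0.156, 0.001, 0.001]
wrist_force: [-0.8, 1.8, 9.0]
width: 0.0535
finger_force: 61.8
```

```bash
python3 - <<'E'
from h import *
p=st2w(-12,-9);go(*p,130,YAW)
E
```

```text
t32.17 pos [ 443.5 -404.     2.4] st [ -69.4 -595.9] yaw -0.314 tilt [ 0.002 -0.002] w 0.0535 F [-0.8  1.8  9. ] ff 61.8 j6 0.95
turn shares -2.18 shift [ 0.1913 -1.9564 -0.4254]
```

Call:
jog_arm:
  plan:
    - [0,0,0,0,0,-0.08,0.6]
    - [0,0,-0.73,0,0,-0.17,0.6]
    - [0,0,-0.73,0,0,-0.175,0.6]
    - [0,0,-0.72,0,0,0,0.6]
    - [0,0,0,0.017,-0.178,0,0.6]
    - [0,0,0,0.017,-0.178,0,0.6]
    - [0,0,0,0.017,-0.178,0,0.6]
    - [0,0,0,0.017,-0.178,0,0.6]
    - [0,0,0,0.017,-0.178,0,0.6]
    - [0,0,0,0.017,-0.178,0,0.6]

```text
time_s: 33.42
ee_pos: [0.5011, -0.0851, 0.1286]
tool_rot: [0.999, -0.043, 0.001, 0.0]
wrist_force: [0.3, -0.1, -1.1]
width: 0.053
finger_force: 63.7
```

Call:
jog_arm:
  plan:
    - [0,0,0,0.017,-0.178,0,0.6]
    - [0,0,0,0.017,-0.178,0,0.6]
    - [0,0,0,0.017,-0.178,0,0.6]
    - [0,0,0,0.018,-0.178,0,0.6]
    - [0,0,0,0.018,-0.176,0,0.6]
    - [0,0,0,0,0,0,0.6]
    - [0,0,0,0,0,0,0.6]

```text
time_s: 34.3
ee_pos: [0.5497, 0.1761, 0.1281]
tool_rot: [0.999, -0.043, 0.0, 0.0]
wrist_force: [0.3, 0.2, -1.0]
width: 0.0533
finger_force: 63.8
```

```bash
python3 - <<'E'
from h import *
p=st2w(-12,-9);go(*p,48,YAW)
t=snap('top');print(*blobs(t,(4,80,60),(16,255,255),.038,40,(200,130,520,360)))
E
```

```text
t34.30 pos [549.7 176.1 128.1] st [-13.4  -8.9] yaw -0.086 tilt [-0. -0.] w 0.0533 F [ 0.3  0.2 -1. ] ff 63.8 j6 1.76
turn shares 0.00 shift [0.0046 0.0004 0.2671]
(array([ 777.4, -405.2]), np.float32(-1.554), array([  5.4, 107.8]), array([455.3, 130.8]))
```

Call:
jog_arm:
  plan:
    - [0,0,0,0,0,0.1,0.6]
    - [0,0,0,0,0,0.1,0.6]
    - [0,0,0,0,0,0.088,0.6]
    - [0,0,0,0,0,0,0.6]
    - [0,0,0,0.02,0,0,0.6]
    - [0,0,0,0.02,0,0,0.6]
    - [0,0,0,0.013,0,0,0.6]
    - [0,0,0,0,-0.014,0,0.6]
    - [0,0,0,0,-0.014,0,0.6]
    - [0,0,0,0,-0.011,0,0.6]

```text
time_s: 35.6
ee_pos: [0.564, 0.1845, 0.0406]
tool_rot: [0.999, -0.043, -0.004, 0.003]
wrist_force: [-13.6, -23.6, 2.7]
width: 0.0533
finger_force: 80.3
```

```bash
python3 - <<'E'
from h import *
p=st2w(0.5,0.6);go(*p,40.4,YAW)
E
```

```text
t35.60 pos [564.  184.5  40.6] st [0.2 0.8] yaw -0.085 tilt [-0.009 -0.005] w 0.0533 F [-13.6 -23.6   2.7] ff 80.3 j6 1.78
turn shares 0.01 shift [0.0011 0.0005 0.0008]
```

Call:
jog_arm:
  plan:
    - [0,0,0,0,0,0.003,0.6]
    - [0,0,0,0,0,0,0.4]
    - [0,0,0,0,0,0,0]
    - [0,0,0,0,0,0,0]
    - [0,0,0,0,0,-0.1,0]
    - [0,0,-0.8,0,0,-0.16,0.3]
    - [0,0,-0.8,0,0,-0.09,0.5]
    - [0,0,-0.8,0,0,0,0.5]
    - [0,0,-0.69,0,0,0,0.5]
    - [0,0,0,-0.038,0.155,0,0.5]

```text
time_s: 36.85
ee_pos: [0.5668, 0.1404, 0.1462]
tool_rot: [0.993, 0.121, 0.001, -0.0]
wrist_force: [0.6, -0.0, 0.2]
width: 0.0428
finger_force: 0.0
```

Call:
jog_arm:
  plan:
    - [0,0,0,-0.038,0.155,0,0.5]
    - [0,0,0,-0.038,0.155,0,0.5]
    - [0,0,0,-0.038,0.155,0,0.5]
    - [0,0,0,-0.038,0.155,0,0.5]
    - [0,0,0,0,0,0,0.5]
    - [0,0,0,0,0,0,0.5]

```text
time_s: 37.6
ee_pos: [0.5663, -0.0521, 0.146]
tool_rot: [0.993, 0.119, 0.0, -0.0]
wrist_force: [-0.4, 0.5, 0.0]
width: 0.0428
finger_force: 0.0
```

```bash
python3 - <<'E'
from h import *
t=snap('top','t6.png')
cp=blobs(t,(4,80,60),(16,255,255),.048,60,(200,130,520,360));[print(*b,w2st(b[0]).round(1)) for b in cp]
print('grip',*blobs(t,(0,0,0),(180,255,45),.039,20,(380,195,403,230)))
bl=blobs(t,(100,120,40),(125,255,255),.015,60,(360,170,425,250));print(*bl)
if bl: go(*bl[0][0],60,bl[0][1])
a=cv2.resize(t['image'][150:250,180:280,::-1],None,fx=4,fy=4,interpolation=cv2.INTER_CUBIC)
b=cv2.resize(t['image'][160:260,340:440,::-1],None,fx=4,fy=4,interpolation=cv2.INTER_CUBIC)
cv2.imwrite('pics/n6.png',np.hstack([a,b]))
E
```

```text
[563.7 183.3] -0.09 [35.8 77.9] [227.2 207.2] [-0.1 -0.5]
grip (array([ 563.1, -242.6]), np.float32(0.229), array([16.5, 44.9]), array([392.3, 210.8]))
(array([ 564.3, -243.5]), np.float32(0.238), array([43.6, 77.9]), array([391.4, 211.5]))
t37.65 pos [566.2 -51.6 145.9] st [  22.6 -234.3] yaw 0.239 tilt [0.001 0.   ] w 0.0429 F [ 1.   0.1 -0.7] ff 0.0 j6 1.04
turn shares 0.01 shift [-0.157   0.6202  0.2863]
```

View pics/n6.png

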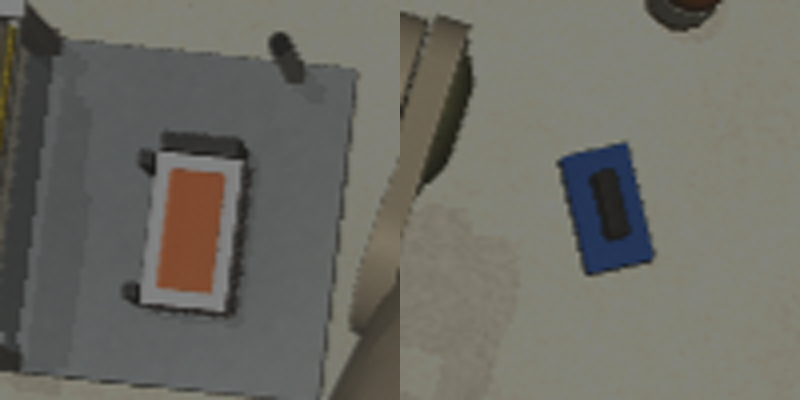

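The nest crop shows the four-plate stack square against the fence and stubs. The weight is undisturbed at (564,-243) mm, so I'll fetch it.

Call:
jog_arm:
  plan:
    - [0,0,0,-0.039,0.155,0,0.5]
    - [0,0,0,-0.039,0.155,0,0.5]
    - [0,0,0,-0.039,0.155,0,0.5]
    - [0,0,0,-0.039,0.153,0,0.5]
    - [0,0,0,0,0,0.12,0.5]
    - [0,0,0,0,0,0.13,0.5]
    - [0,0,0,0,0,0,0.5]
    - [0,0,0,0,0,0,0.5]

```text
time_s: 38.65
ee_pos: [0.5652, -0.2435, 0.0725]
tool_rot: [0.993, 0.119, 0.001, 0.001]
wrist_force: [-0.2, -1.0, -0.7]
width: 0.0427
finger_force: 0.0
```

```bash
python3 - <<'E'
from h import *
go(563.9,-243.2,18,.236)
E
```

```text
t38.65 pos [ 565.2 -243.5   72.5] st [  38.1 -425.6] yaw 0.239 tilt [ 0.002 -0.001] w 0.0427 F [-0.2 -1.  -0.7] ff 0.0 j6 0.74
turn shares 0.03 shift [-0.004  -0.0021  0.1816]
```

Call:
jog_arm:
  plan:
    - [0,0,0.03,-0.004,-0.002,0.06,0.5]
    - [0,0,0,0,0,0.08,0.5]
    - [0,0,0,0,0,0.038,0.5]
    - [0,0,0,0,0,0,0.5]
    - [0,0,0,0,0,0,0.9]
    - [0,0,0,0,0,0,0.9]
    - [0,0,0,0,0,0,0.9]
    - [0,0,0,0,0,0,0.9]

```text
time_s: 39.65
ee_pos: [0.5633, -0.2438, 0.0184]
tool_rot: [0.993, 0.117, 0.001, 0.001]
wrist_force: [-0.9, 0.8, 6.1]
width: 0.0129
finger_force: 61.2
```

```bash
python3 - <<'E'
from h import *
go(563.9,-243.2,18,.236)
p=st2w(0,0);go(*p,130,YAW)
E
```

```text
t39.65 pos [ 563.3 -243.8   18.4] st [  36.3 -426.1] yaw 0.234 tilt [ 0.002 -0.001] w 0.0129 F [-0.9  0.8  6.1] ff 61.2 j6 0.74
turn shares -0.02 shift [ 0.0023 -0.0017  0.0012]
t39.65 pos [ 563.3 -243.8   18.4] st [  36.3 -426.1] yaw 0.234 tilt [ 0.002 -0.001] w 0.0129 F [-0.9  0.8  6.1] ff 61.2 j6 0.74
turn shares 3.06 shift [-0.1209 -1.4204 -0.3722]
```

Call:
jog_arm:
  plan:
    - [0,0,0,0,0,-0.08,0.9]
    - [0,0,0.77,0,0,-0.15,0.9]
    - [0,0,0.77,0,0,-0.14,0.9]
    - [0,0,0.76,0,0,0,0.9]
    - [0,0,0.76,0,0,0,0.9]
    - [0,0,0,-0.013,-0.158,0,0.9]
    - [0,0,0,-0.013,-0.158,0,0.9]
    - [0,0,0,-0.013,-0.158,0,0.9]
    - [0,0,0,-0.013,-0.158,0,0.9]
    - [0,0,0,-0.013,-0.158,0,0.9]

```text
time_s: 40.9
ee_pos: [0.5633, -0.0041, 0.1278]
tool_rot: [0.999, -0.043, -0.0, -0.0]
wrist_force: [0.9, -0.2, -4.3]
width: 0.0126
finger_force: 60.0
```

Call:
jog_arm:
  plan:
    - [0,0,0,-0.014,-0.158,0,0.9]
    - [0,0,0,-0.014,-0.158,0,0.9]
    - [0,0,0,-0.014,-0.158,0,0.9]
    - [0,0,0,-0.014,-0.156,0,0.9]
    - [0,0,0,0,0,0.1,0.9]
    - [0,0,0,0,0,0,0.9]
    - [0,0,0,0,0,0,0.9]

```text
time_s: 41.78
ee_pos: [0.5636, 0.1835, 0.099]
tool_rot: [0.999, -0.043, 0.0, -0.0]
wrist_force: [0.3, -0.3, -3.1]
width: 0.0126
finger_force: 60.2
```

```bash
python3 - <<'E'
from h import *
p=st2w(0,0);go(*p,68,YAW)
s=snap('side','s7.png');cv2.imwrite('pics/s7.png',cv2.resize(s['image'][110:270,180:380,::-1],None,fx=3,fy=3,interpolation=cv2.INTER_CUBIC))
E
```

```text
t41.77 pos [563.6 183.5  99. ] st [-0.1 -0.3] yaw -0.087 tilt [0.001 0.   ] w 0.0126 F [ 0.3 -0.3 -3.1] ff 60.2 j6 1.77
turn shares -0.01 shift [ 0.0004 -0.001   0.1033]
```

View pics/s7.png

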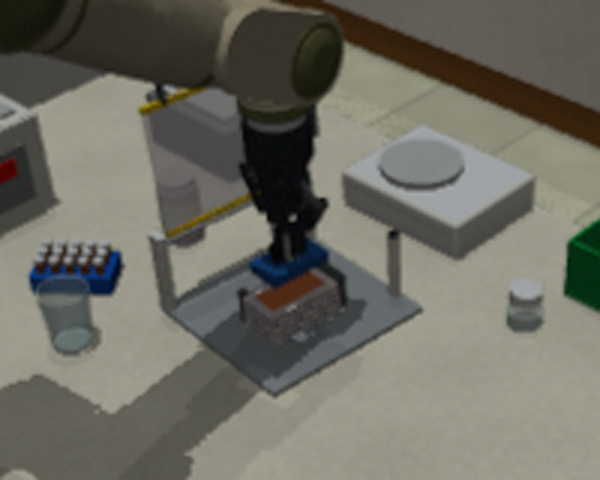

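The side view shows the weight held level right over the square stack at about (290,262). Lowering it.

Call:
jog_arm:
  plan:
    - [0,0,0,0,0,0.06,0.9]
    - [0,0,0,0,0,0.035,0.9]
    - [0,0,0,0,0,0.008,0.9]
    - [0,0,0,0,0,0.006,0.9]
    - [0,0,0,0,0,0.002,0.9]
    - [0,0,0,0,0,0,0.9]

```text
time_s: 42.58
ee_pos: [0.5631, 0.1839, 0.0663]
tool_rot: [0.999, -0.043, -0.0, 0.0]
wrist_force: [-7.8, -2.2, 7.5]
width: 0.0129
finger_force: 61.8
```

Call:
jog_arm:
  plan:
    - [0,0,0,0,0,0,0.6]
    - [0,0,0,0,0,0,0.5]
    - [0,0,0,0,0,0,0.5]
    - [0,0,0,0,0,-0.06,0.5]
    - [0,0,0,0,0,-0.12,0.5]
    - [0,0,0,0,0,-0.18,0.5]
    - [0,0,0,0,0,-0.18,0.5]
    - [0,0,0,0,0,-0.18,0.5]
    - [0,0,0,0,0,-0.18,0.5]
    - [0,0,0,0,0,-0.18,0.5]

```text
time_s: 43.82
ee_pos: [0.5625, 0.1839, 0.3924]
tool_rot: [0.999, -0.043, 0.001, -0.0]
wrist_force: [0.6, 0.8, 0.0]
width: 0.0431
finger_force: 0.0
```

Call:
jog_arm:
  plan:
    - [0,0,0,0,-0.15,0,0.5]
    - [0,0,0,0,-0.15,0,0.5]
    - [0,0,0,0,-0.15,0,0.5]
    - [0,0,0,0,0,0,0.5]
    - [0,0,0,0,0,0,0.5]

```text
time_s: 44.45
ee_pos: [0.5747, 0.318, 0.3899]
tool_rot: [0.999, -0.043, 0.0, -0.0]
wrist_force: [-0.9, 0.0, 0.4]
width: 0.0426
finger_force: 0.0
```

```bash
python3 - <<'E'
from h import *
go(574.8,316.3,300,YAW)
t=snap('top')
bl=blobs(t,(100,120,40),(125,255,255),.063,60,(200,170,260,250));print(*[(b,w2st(b[0]).round(1)) for b in bl])
print('cop',*[(b,w2st(b[0]).round(1)) for b in blobs(t,(4,80,60),(16,255,255),.048,10,(200,170,260,250))])
a=cv2.resize(t['image'][130:250,130:280,::-1],None,fx=4,fy=4,interpolation=cv2.INTER_CUBIC);cv2.imwrite('pics/n8.png',a)
E
```

```text
t44.45 pos [574.7 318.  389.9] st [ -0.6 134.6] yaw -0.086 tilt [0.001 0.   ] w 0.0426 F [-0.9  0.   0.4] ff 0.0 j6 1.98
turn shares -0.00 shift [0.0007 0.0056 0.2995]
((array([564.5, 182. ]), np.float32(-0.09), array([43. , 77.9]), array([226.7, 206.2])), array([ 0.9, -1.7]))
cop
```

View pics/n8.png

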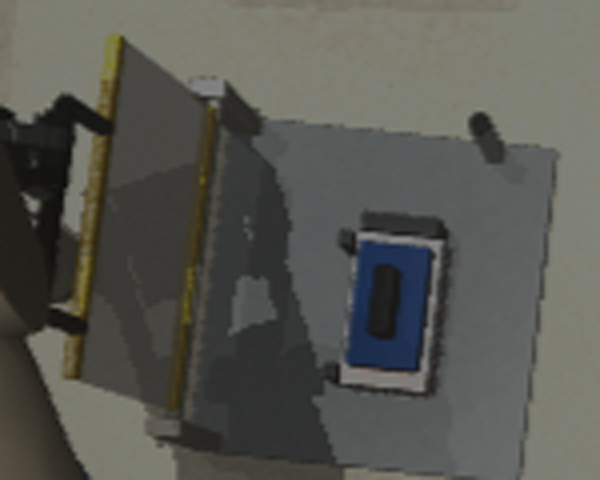

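The picture shows the weight centred and aligned on the square stack, with its offset about (0.9, -1.7) mm. Now I grip the handle and bring the guard down.

Call:
jog_arm:
  plan:
    - [0,0,0,0,0.005,0.1,0.5]
    - [0,0,0,0,0,0.1,0.5]
    - [0,0,0,0,0,0.095,0.5]
    - [0,0,0,0,0,0,0.5]
    - [0,0,0,0,0,0,0.9]
    - [0,0,0,0,0,0,0.9]
    - [0,0,0,0,0,0,0.9]
    - [0,0,0,0,0,0,0.9]

```text
time_s: 45.5
ee_pos: [0.5752, 0.3169, 0.3025]
tool_rot: [0.999, -0.043, 0.002, -0.0]
wrist_force: [-0.1, -1.4, 7.1]
width: 0.0097
finger_force: 56.7
```

```bash
python3 - <<'E'
from h import *
import math
go(574.8,316.3,300,YAW)
p=np.array(observe()['ee_pos'])*1e3;s=w2st(p);a=math.acos((115-s[1])/215);print('a',a,'bar z',100+215*math.sin(a)-p[2])
n=15;st=(a-0.0)/n
for i in range(n):
    b=a-st;print('%.2f  %.3f %.3f'%(b,-215*(math.cos(a)-math.cos(b))/300,-215*(math.sin(b)-math.sin(a))/300));a=b
E
```

```text
t45.50 pos [575.2 316.9 302.5] st [-1.000e-01  1.335e+02] yaw -0.086 tilt [0.003 0.001] w 0.0097 F [-0.1 -1.4  7.1] ff 56.7 j6 1.98
turn shares -0.00 shift [-0.0012  0.002   0.0083]
a 1.6571795029976637 bar z 11.708231980760559
1.55  0.079 -0.002
1.44  0.079 0.006
1.33  0.078 0.015
1.22  0.076 0.023
1.10  0.073 0.032
0.99  0.069 0.039
0.88  0.064 0.047
0.77  0.058 0.053
0.66  0.052 0.060
0.55  0.045 0.065
0.44  0.038 0.070
0.33  0.030 0.073
0.22  0.022 0.076
0.11  0.013 0.078
0.00  0.004 0.079
```

Call:
jog_arm:
  plan:
    - [0,0,0,0,0.079,-0.002,0.9]
    - [0,0,0,0,0.079,0.006,0.9]
    - [0,0,0,0,0.078,0.015,0.9]
    - [0,0,0,0,0.076,0.023,0.9]
    - [0,0,0,0,0.073,0.032,0.9]
    - [0,0,0,0,0.069,0.039,0.9]
    - [0,0,0,0,0,0,0.9]

```text
time_s: 46.38
ee_pos: [0.5633, 0.1805, 0.2667]
tool_rot: [0.999, -0.044, 0.0, 0.0]
wrist_force: [0.8, -0.9, -0.9]
width: 0.0097
finger_force: 57.5
```

```bash
python3 - <<'E'
from h import *
import math
p=np.array(observe()['ee_pos'])*1e3;s=w2st(p);a=math.acos((115-s[1])/215);print(s,'a',a,'bar z',100+215*math.sin(a)-p[2],observe()['wrist_force'],observe()['width'])
E
```

```text
[-0.23821156 -3.36640561] a 0.9877836693863825 bar z 12.756854046583044 [ 0.79926252 -0.89891308 -0.93110941] 0.009673501951482763
```

Call:
jog_arm:
  plan:
    - [0,0,0,0,0.064,0.047,0.9]
    - [0,0,0,0,0.058,0.053,0.9]
    - [0,0,0,0,0.052,0.06,0.9]
    - [0,0,0,0,0.045,0.065,0.9]
    - [0,0,0,0,0.038,0.07,0.9]
    - [0,0,0,0,0.03,0.073,0.9]
    - [0,0,0,0,0.022,0.076,0.9]
    - [0,0,0,0,0,0,0.9]

```text
time_s: 47.38
ee_pos: [0.5553, 0.0897, 0.1327]
tool_rot: [0.999, -0.043, -0.0, -0.0]
wrist_force: [1.5, 2.2, -2.0]
width: 0.0098
finger_force: 59.1
```

```bash
python3 - <<'E'
from h import *
import math
p=np.array(observe()['ee_pos'])*1e3;s=w2st(p);a=math.acos((115-s[1])/215);print(s,p[2],'a',a,'bar z',100+215*math.sin(a)-p[2],observe()['wrist_force'],observe()['width'])
E
```

```text
[ -0.36827796 -94.45907269] 132.68979075213565 a 0.22752239142586314 bar z 15.80656859290167 [ 1.4605922   2.19888865 -2.02746896] 0.009793862240260628
```

Call:
jog_arm:
  plan:
    - [0,0,0,0,0.013,0.078,0.9]
    - [0,0,0,0,0.004,0.06,0.9]
    - [0,0,0,0,0,0.012,0.9]
    - [0,0,0,0,0,0.008,0.9]
    - [0,0,0,0,0,0,0.9]

```text
time_s: 48.0
ee_pos: [0.555, 0.0846, 0.0867]
tool_rot: [0.999, -0.043, 0.001, -0.0]
wrist_force: [1.1, 5.8, 1.0]
width: 0.01
finger_force: 59.4
```

Call:
jog_arm:
  plan:
    - [0,0,0,0,0,0.01,0.9]
    - [0,0,0,0,0,0.008,0.9]
    - [0,0,0,0,0,0,0.9]

```text
time_s: 48.38
ee_pos: [0.5556, 0.0844, 0.0852]
tool_rot: [0.999, -0.043, 0.002, 0.0]
wrist_force: [-12.4, 4.8, 33.7]
width: 0.0097
finger_force: 64.0
```

Force has risen to 34 N, so the guard is on its stop. Release and retreat.

Call:
jog_arm:
  plan:
    - [0,0,0,0,0,-0.01,0.9]
    - [0,0,0,0,0,0,0.6]
    - [0,0,0,0,0,0,0.5]
    - [0,0,0,0,0,0,0.5]
    - [0,0,0,0,0,-0.06,0.5]
    - [0,0,0,0,0,-0.12,0.5]
    - [0,0,0,0,0,-0.18,0.5]
    - [0,0,0,0,0.15,-0.1,0.5]
    - [0,0,0,0,0.19,0,0.5]
    - [0,0,0,0,0.19,0,0.5]

```text
time_s: 49.62
ee_pos: [0.5407, -0.0762, 0.2219]
tool_rot: [0.999, -0.043, 0.0, 0.0]
wrist_force: [1.0, 0.8, 0.6]
width: 0.0425
finger_force: 0.0
```

Call:
jog_arm:
  plan:
    - [0,0,0,0,0.19,0,0.5]
    - [0,0,0,0,0.19,0,0.5]
    - [0,0,0,0,0,0,0.5]
    - [0,0,0,0,0,0,0.5]

```text
time_s: 50.12
ee_pos: [0.5311, -0.1878, 0.2214]
tool_rot: [0.999, -0.043, -0.0, -0.0]
wrist_force: [-0.5, 0.9, -0.1]
width: 0.0426
finger_force: 0.0
```

```bash
python3 - <<'E'
from h import *
t=snap('top');s=snap('side')
for b in blobs(t,(22,120,70),(35,255,255),.1,15,(150,130,290,270)): print('yellow',*b,w2st(b[0]).round(1))
def P(c,x,r,al):
    q=st2w(x,115-r*np.cos(al));return proj(c,[q[0]/1e3,q[1]/1e3,.1+r*np.sin(al)/1e3]).round(1)
for al in (0,.04,.1): print(al,P(t,0,215,al),'edge',P(t,0,165,al),'side handle ends',P(s,-55,215,al),P(s,55,215,al))
print('blue',*[(b[:2],w2st(b[0]).round(1)) for b in blobs(t,(100,60,30),(125,255,255),.063,60,(200,170,260,250))])
a=cv2.resize(t['image'][140:260,160:290,::-1],(480,443),interpolation=cv2.INTER_CUBIC)
b=cv2.resize(s['image'][150:250,220:330,::-1],(317,288),interpolation=cv2.INTER_CUBIC)
c=np.zeros((443,797,3),np.uint8);c[:,:480]=a;c[:288,480:]=b;cv2.imwrite('pics/e9.png',c)
E
```

```text
yellow [488.8 143.7] -0.111 [ 7.7 23. ] [238.9 234.1] [-71.3 -46.4]
yellow [559.8 137.5] -0.088 [  7.9 101.1] [242.2 205.8] [ -0.  -46.5]
yellow [642.6 130.3] -0.08 [ 8.  46.2] [246.1 173. ] [ 83.1 -46.5]
yellow [586.3 290.7] -0.087 [  6.3 189.5] [180.7 194.7] [ 13.2 108.4]
0 [263.7 208.1] edge [243.6 206. ] side handle ends [281.6 213.4] [307.2 199.3]
0.04 [263.3 207.6] edge [243.2 205.6] side handle ends [281.4 211.2] [307.1 197.2]
0.1 [262.4 206.7] edge [242.3 205. ] side handle ends [280.9 207.9] [306.8 193.9]
blue
```

View pics/e9.png

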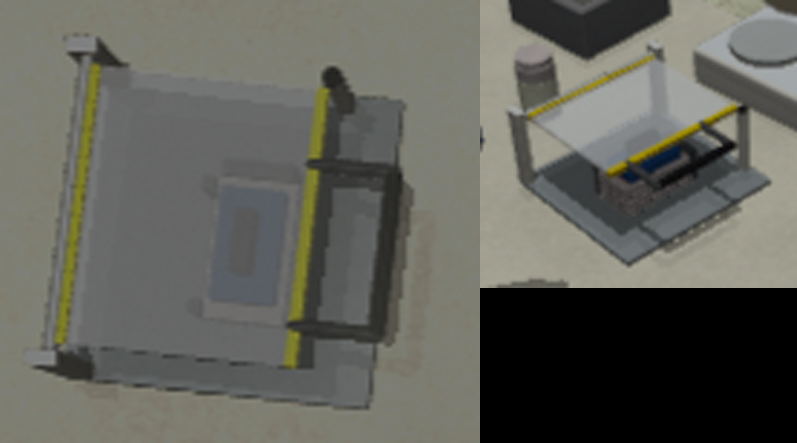

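The pictures show the guard lying level on its rest post. The handle ends in the side view fall at about (282,212) and (307,200), and a closed guard should put them at (282,213) and (307,199). Under it, the weight and stack look square and the robot is clear. Handing in.

```bash
python3 -c "
from rig import job
print(job.hand_in())"
```

```text
the job is handed in; nothing more can be done
None
```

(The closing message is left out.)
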